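Square up the corner of a casting frame

ROBOT

A 6-joint arm with a two-finger parallel gripper is mounted at the origin on the work surface. World frame = base frame: x ahead of the robot, y to its left, z up, the work surface at z = 0. Lengths are in mm, angles in degrees, forces in N, time in s.
With the tool pointing down it reaches from about 350 to 850 mm from the base axis. Payload 8.1 kg.
Tool frame: the origin (TCP) lies midway between the tips of the shut fingers; the grasp point (between the pads) lies 19 mm behind it; z points along the fingers, y is the direction in which the jaws open and shut (so a half turn about z gives the same grasp; the last joint's range is limited). The gripper opens to 85 mm and grips with 20 to 120 N. Pads are 22 mm wide; open, the fingers measure 114 mm over their backs; the gripper's body (76 mm by 85 mm) begins 54 mm behind the grasp point. The pads swing forward as they close: fully open they stand 13 mm farther back than shut.
Start: joints at [-78.404, 7.471, 85.268, -0, 87.261, -4.893], TCP at [170.326, -575.321, 231.292] pointing down, gripper open.
Joint ranges: [-169.43, 169.43], [-51.17, 129.36], [1.28, 143.12], [-76.62, 256.62], [0, 156.53], [-152.29, 152.29]. Speed limits (degrees/s): [136.94, 136.94, 159.86, 180, 180, 180].

INTERFACE

Orientations are given as [roll, pitch, yaw] about the fixed x, y, z axes, in that order (R = Rz(yaw) Ry(pitch) Rx(roll)).
In Python, from bench import telemetry, snapshot, camera_params, job gives the robot as it stands. The module is installed in compiled form; this text tells all that it offers.
- The arm moves only by the shell command python3 -m jog 'ROWS' [FORCE]. ROWS is JSON, a list that holds one entry, the list of rows, each a list of 7 numbers: the shift along the tool's x, y, z in units of 50 mm (1.0 is 50 mm), then the turn, a rotation vector about the tool's x, y, z in units of 2 pi rad (1.0 is 2 pi rad), then the opening, from 0 (shut) to 1 (fully open). In form: [[[dx, dy, dz, rx, ry, rz, claw], ...]]. A call has 1 to 12 rows; each row shifts and turns the commanded pose from where the row before left it, along the tool's axes as they then stand; what a row does not reach is not made up. A row lasts 1/8 s, in which the tool goes at most 62.5 mm and 10.7 degrees, less where a joint would pass 70% of its speed; a pose out of reach is approached as far as the arm can. A call with a number of a shift or a turn outside -1 to 1 is refused whole. A call with a gripper value outside its range is refused whole. The fingers move at their own pace and stop on an object; FORCE is the grip in N (left out, the last holds). Time passes only in rows, so rows that do not move let the fingers close. It gives the time, the measured TCP pose, the force and the opening at its end, in the units of the state.
- telemetry.sense(): the state, without advancing time (a new reading comes with each control period).
- snapshot(name): name is "side" or "top" or "wrist"; returns (picture, depth): 420x560x3 uint8, red, green, blue; 420x560 float32, mm along the optical axis (not along the pixel's ray), 0 where there is no reading.
- camera_params(name): a dict with "K" (3x3 intrinsics, pixels), "extrinsics" (4x4, takes a point from camera to world coordinates). Camera axes: x right, y down, z forward; pixel columns grow to the right and rows downward; lengths in mm; the calibration is good to about 2 mm. A picture is of the moment at which its call begins: read the wrist's pose just before it. camera_params takes no time and is no camera call; for the wrist camera it gives the pose at the moment of the call.
- job.hand_in(): hands the job in, once; it reports no verdict.
The state is a dict: "time": time; "joint_pos": joint angles; "qd": joint speeds; "joint_efforts": joint torques, N m; "tool_pos": TCP position; "tcp_rot": TCP orientation; "ft_force": force on the tool from outside, world axes, zero at the start; "wrist_torque": the same for the moment, N m; "finger_gap": finger opening in mm.
Only numpy, scipy, OpenCV 4.12 (cv2) and the standard library are available. Lean on these libraries where they do the work, as an engineer would, in place of code of your own. Each camera call takes 0.05 s, during which the arm holds its last target. There are 200 camera calls.

TASK

One side of the plaster casting frame has sagged inwards on its corner pin. Pick up the square by its wooden grip, press it gently into the inside corner, pushing the side board out with the square itself and never with the gripper, until both boards sit flush against the square's two legs without a gap, and hold it pressed lightly against both boards for about a second. Then lay the square flat in the middle of the ware board it came from without dropping it, leave the corner square, and leave the other things on the table alone.

Things in the scene. Friction and masses are not known exactly. Their poses are not given: they have to be found in the camera images.
- frame: casting frame fixed to the table: plywood base board 230 x 230 x 12 mm, origin at the centre of its underside, z up. Two upright plain wood boards 18 mm thick stand on it, tops 57 mm above the table, and meet at an inside corner: the back board runs parallel to the frame's x axis on its -y side, the swinging side board, when square, parallel to its y axis on its -x side. The other two sides are open.
- frame_corner (a point): point on top of the base board, 85 mm from the frame's origin along -x and 65 mm along -y; axes as the frame's. The square side board's inner face lies in the plane x = 0 through this point and looks to +x. The inside corner lies here only if the back board is set fully forward, else up to 24 mm farther along -y.
- slots: two steel slots in the base board to which the upright back board is bolted; origin and axes as frame_corner. The board's inner face is parallel to x, looks to +y, and runs from x = 3 to 197 mm. It is bolted anywhere from y = 0 to y = -24 mm: this differs each time and is not measured, so feel for it. It does not give under a gentle push.
- side_face (a point): point on the inner face of the side board, 100 mm along the board from frame_corner, 22 mm above the base board; +x looks out of the inner face, +y to the free end. The board is 18 mm thick and reaches from 40 mm behind frame_corner to 170 mm ahead of it; its pin stands in it 20 mm behind frame_corner, 9 mm behind the face. It is square when these axes are parallel to the frame's.
- side_board (a joint): angle of the side board, rad: 0 = exactly square to the back board, positive = free end leans inwards (0.07 to 0.17 at the start), negative = pushed out too far (possible to -0.08). A stiff pin, 0.5 N m of friction (about 4 N at the end of the square's leg), no stop at square; the board stays where it is left.
- square: loose aluminium L-shaped square, 0.2 to 0.45 kg. Origin: centre of its underside, under the grip; z up. Legs 25 mm wide, 18 mm thick, ending at +85 mm along x and y; their outer faces are the planes x = -45 mm and y = -45 mm, with a 10 mm notch at the outer corner. In use it lies level between the boards, -x face on the side board, -y face on the back board, axes parallel to the frame's.
- square_grip (a point): middle of the square's dark wooden grip, 40 mm above the square's underside, over its origin; axes as the square's. The grip is an upright block 44 mm long along the diagonal between +x and +y, 26 mm across, from 15 to 57 mm above the underside; a 12 mm thick brace under it joins the legs.
- square_corner (a point): the point where the two outer faces of the square would meet (within the notch), at its underside: 45 mm from its origin along -x and -y. When the square is seated it lies at the inside corner.
- ware_board: plain plywood board 230 x 230 x 12 mm fixed to the table, without upright boards, on which the square lies at the start. Origin: centre of its underside (its top is 12 mm higher).
- slip_jar: white lidded plastic jar, diameter 64 mm, 95 mm tall, not part of the work. Origin: centre of its underside.
- hoop: thin wooden hoop lying flat, diameter 100 mm, 20 mm tall, not part of the work. Origin: centre of its underside.
- clay_block: fired clay block 60 x 100 x 50 mm, not part of the work. Origin: centre of its underside.
Mind the look-alikes: they are no part of the job. Of the things like the square, leave any that is green; of the rest the larger one is meant.

How it is judged (in metres and radians):
On the way, in this order (a step that is already met when the one before it is completed fails the run):
1. the square is lifted clear of the ware board (height (world z) of square above 0.03 m and contact force between square and ware_board below 0.1 N), for 0.1 s.
2. square held in the inside corner between the boards, over 1 N on each of the two, its axes and the side board within 0.025 rad of true, for 0.5 s (contact force between square and slots above 1 N and contact force between square and side_board above 1 N and angle between the x axis of square and the x axis of frame, either way round below 0.025 rad and x of square_corner in the frame of frame below -0.079 m and y of square_corner in the frame of frame below -0.059 m and z of square in the frame of frame between 0.009 and 0.047 m and value of joint side_board between -0.025 and 0.025 rad), for 0.5 s.
At the end, for the whole second after the job is handed in: the side board is within 0.025 rad of square; the square lies released, flat and at rest on the ware board, its origin within 60 mm of the board's centre (value of joint side_board between -0.025 and 0.025 rad and horizontal distance between square and ware_board below 0.06 m and z of square in the frame of ware_board between 0.009 and 0.015 m and angle between square's own z axis and vertical below 0.05 rad and linear speed of square below 0.02 m/s and contact force between the fingers and square below 0.1 N); the robot touches nothing.
It fails at once if the square presses the back board with more than 20 N (contact force between square and slots above 20 N).
It fails at once if the square presses the side board with more than 20 N (contact force between square and side_board above 20 N).
It fails at once if the gripper or arm pushes on the side board (contact force between any of the fingers, the arm and side_board above 1 N).
It fails at once if the square is dropped or banged on the ware board (over 80 N) (contact force between square and ware_board above 80 N).
It fails at once if a bystander is moved by more than 20 mm (distance of any of slip_jar, hoop, clay_block from where it was at the start of the episode above 0.02 m).
It also fails if it takes over 67 s, if anything falls off the work surface, if the arm or the gripper's body presses on something with over 40 N, if the wrist force passes 120 N, or if a joint passes its speed limit or range.

## Working session

There is one attempt and no reset: what is moved stays moved. The work goes in short steps, Python scripts to look and compute and a shell command to move; the robot and the scene stay as the last step left them, time stands still between calls to the robot, and variables do not carry over. Pictures are saved under pics/ and viewed, about 8 in all and at most 12, crops included, and the job is handed in when it is done.

```bash
mkdir -p pics; ls; python3 - <<'E'
from bench import telemetry, snapshot, camera_params
import cv2, numpy as np
print(telemetry.sense())
for n in ("top","side"):
    p,d=snapshot(n); c=camera_params(n)
    cv2.imwrite(f"pics/{n}0.png",p[:,:,::-1]); np.savez(f"{n}0.npz",p=p,d=d,K=c["K"],E=c["extrinsics"]); print(n,c)
E
```

```text
pics
{'time': 0.0, 'joint_pos': array([-7.84030633e+01,  7.51471619e+00,  8.53286872e+01,  1.09004105e-03,
        8.72603968e+01, -4.89286310e+00]), 'qd': array([ 0.02131012, -0.01054235,  0.01064633, -0.00491194,  0.09073394,
       -0.10552674]), 'joint_efforts': array([-2.82697212e-03, -5.69395173e+01, -5.00560462e+01, -6.62418315e-04,
        1.45097214e-02,  2.37027422e-05]), 'tool_pos': array([ 170.22877477, -574.78660317,  230.25417782]), 'tcp_rot': array([-1.79896671e+02, -9.93813482e-03,  1.64897378e+01]), 'ft_force': array([ 0.30290276, -0.64994955,  0.28337294]), 'wrist_torque': array([ 0.03287269, -0.03969812,  0.00259667]), 'finger_gap': 85.23612356968515}
top {'K': array([[411.14227829,   0.        , 279.36316146],
       [  0.        , 411.14227829, 211.22534285],
       [  0.        ,   0.        ,   1.        ]]), 'extrinsics': array([[ 1.49694834e-02, -9.96213124e-01,  8.56465185e-02,
         4.44610366e+02],
       [-9.99600596e-01, -1.28567689e-02,  2.51664945e-02,
        -1.81615930e+01],
       [-2.39700547e-02, -8.59890403e-02, -9.96007691e-01,
         1.31190223e+03],
       [ 0.00000000e+00,  0.00000000e+00,  0.00000000e+00,
         1.00000000e+00]])}
side {'K': array([[513.68755358,   0.        , 277.89706692],
       [  0.        , 513.68755358, 206.70222737],
       [  0.        ,   0.        ,   1.        ]]), 'extrinsics': array([[-9.85890950e-01, -8.90023599e-02,  1.41766056e-01,
         3.23204422e+02],
       [-1.67265508e-01,  4.91312147e-01, -8.54771680e-01,
         1.19954981e+03],
       [ 6.42531120e-03, -8.66424235e-01, -4.99267224e-01,
         7.88893891e+02],
       [ 0.00000000e+00,  0.00000000e+00,  0.00000000e+00,
         1.00000000e+00]])}
```

View pics/top0.png

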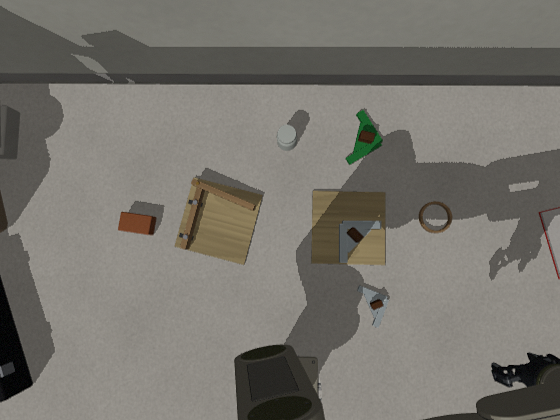

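```bash
cat > h.py <<'E'
import numpy as np, cv2
def cloud(d,K,E):
    v,u=np.mgrid[:d.shape[0],:d.shape[1]]
    c=np.stack([(u-K[0,2])/K[0,0]*d,(v-K[1,2])/K[1,1]*d,d],-1)
    return c@E[:3,:3].T+E[:3,3]
def load(n):
    f=np.load(n); return f["p"],f["d"],cloud(f["d"],f["K"],f["E"])
E
python3 - <<'E'
from h import *
p,d,P=load("top0.npz")
a=cv2.resize(p[160:330,165:465],None,fx=2.66,fy=2.66,interpolation=cv2.INTER_CUBIC)
cv2.imwrite("pics/crop.png",a[:,:,::-1])
z=P[...,2]
def rect(name,box,lo,hi):
    u0,u1,v0,v1=box; m=np.zeros(z.shape,bool); m[v0:v1,u0:u1]=1; m&=(z>lo)&(z<hi)&(d>0)
    q=P[m]; r=cv2.minAreaRect(q[:,:2].astype(np.float32)); print(name,m.sum(),np.round(q.mean(0),1),np.round(np.median(q[:,2]),1),"rect",np.round(r[0],1),np.round(r[1],1),round(r[2],2)); return m
rect("ware",(300,395,180,275),6,17)
rect("framebase",(165,275,160,275),6,17)
rect("frameall",(165,275,160,275),6,80)
rect("frametops",(165,275,160,275),50,65)
rect("sq legs",(325,395,205,275),22,36)
rect("sq grip",(325,395,205,275),55,80)
rect("small",(355,400,275,330),8,80)
rect("smallgrip",(355,400,275,330),35,80)
rect("green",(340,390,105,170),8,80)
rect("jar",(265,310,115,160),80,110)
rect("hoop",(410,460,195,240),10,30)
rect("clay",(110,160,205,240),40,60)
print(np.round(z[225:246:3,335:390:4]))
E
```

```text
ware 4240 [ 512.6 -199.3   12.1] 12.2 rect [ 511.3 -199.6] [296.1 295.7] 89.53
framebase 4117 [515.  198.2  11.8] 11.9 rect [538.2 207.7] [364.4 350.4] 0.39
frameall 5234 [523.4 206.5  19.6] 12.7 rect [538.2 207.7] [364.4 350.4] 0.39
frametops 787 [565.3 237.1  57. ] 57.0 rect [514.2 225. ] [209.9 211.9] 68.51
sq legs 774 [ 482.7 -215.3   29.5] 29.5 rect [ 464.3 -237.3] [127.7 131.6] 0.55
sq grip 133 [ 483.5 -216.8   68.7] 69.1 rect [ 484.3 -217. ] [42.5 27.3] 46.18
small 563 [ 273.8 -284.8   18.1] 14.0 rect [ 291.2 -276.6] [ 99.8 162.7] 72.22
smallgrip 83 [ 274.  -284.9   43.2] 43.7 rect [ 273.2 -285.6] [20.9 34.1] 24.22
green 885 [ 789.9 -253.3   23.6] 18.4 rect [ 797.5 -255.1] [116.1 177.4] 88.09
jar 277 [783.4  -5.4  94.7] 95.0 rect [784.5  -5.3] [56.6 51.7] 0.59
hoop 274 [ 543.9 -474.2   19.2] 19.4 rect [ 544.2 -474.1] [99.  94.7] 89.42
clay 627 [510.6 461.1  49.6] 49.7 rect [510.8 462.5] [101.   59.8] 82.38
[[  11.   25.   29.   28.   29.   34.   26.   31.   30.   31.   30.   32.
    12.   -2.]
 [  12.   25.   30.   29.   45.   28.   31.   33.   27.   35.   28.   35.
    11.    3.]
 [  11.   29.   30.   28.   70.   70.   25.   26.   26.   13.   16.   12.
     6.   -3.]
 [   8.   31.   31.   34.   69.   72.   70.   27.   16.   15.   13.    7.
    12.    3.]
 [  12.   27.   33.   31.   49.   70.   72.   67.   12.   10.   11.   11.
    14.   -0.]
 [  12.   23.   33.   32.   26.   66.   69.   12.   11.   12.   16.   14.
    11. 1312.]
 [  13.   24.   28.   30.   27.   28.   14.   15.   13.    8.   11.    9.
    13.    0.]]
```

View pics/crop.png

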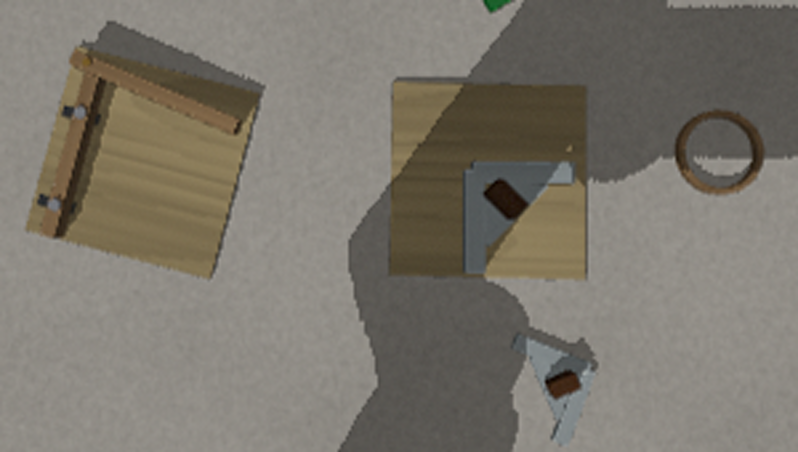

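The three L-shaped candidates are grey on the ware board (355,235), small grey off the board (376,300) and green (366,138). The one on the ware board is meant: it isn't green, and it is larger than the other grey one. The crop confirms this. Its outer corner points to +X+Y and its grip lies along the diagonal. The frame has its back board at left (bolts at crop px 73,112 and 50,203), and the side board at the top leans in.

```bash
cat >> h.py <<'E'
def line(q,it=6):
    "robust axis of a strip: centre, direction"
    for _ in range(it):
        c=q.mean(0); w=np.linalg.svd(q-c,full_matrices=False)[2][0]; n=np.array([-w[1],w[0]])
        q=q[abs((q-c)@n)<11]
    return c,w,q
E
python3 - <<'E'
from h import *
p,d,P=load("top0.npz"); z=P[...,2]
m=np.zeros(z.shape,bool); m[160:275,165:275]=1
q=P[m&(z>50)&(z<65)][:,:2]
def ang(w): return np.degrees(np.arctan2(w[1],w[0]))
# split by seed lines: back board along yaw ~162
e=np.array([np.cos(np.radians(164)),np.sin(np.radians(164))])
n=np.array([-e[1],e[0]]); s=q@n
print("n range",s.min(),s.max())
for lab,seed in (("back",s<s.min()+45),("side",s>s.min()+60)):
    c,w,g=line(q[seed]); t=(g-c)@w; k=(g-c)@np.array([-w[1],w[0]])
    print(lab,len(g),c.round(1),ang(w).round(2),"len",np.percentile(t,[0,100]).round(1),"wid",np.percentile(k,[1,99]).round(1))
# base corners: colour-free, height mask
b=(m&(z>7)&(z<80)&(d>0)).astype(np.uint8); b=cv2.morphologyEx(b,cv2.MORPH_OPEN,np.ones((5,5)))
r=cv2.minAreaRect(P[b>0][:,:2].astype(np.float32)); print("base",r)
w=np.zeros_like(b); w[180:275,300:395]=1; w&=((z>7)&(z<80)).astype(np.uint8); w=cv2.morphologyEx(w,cv2.MORPH_OPEN,np.ones((5,5)))
print("ware",cv2.minAreaRect(P[w>0][:,:2].astype(np.float32)))
E
python3 -m jog '[[[0,0,0,0,0,-0.029,1],[0,0,0,0,0,-0.029,1],[0,0,0,0,0,-0.0213,1]]]' | tail -5
```

```text
n range -453.8179095406345 -244.40056103936809
back 413 [536.6 283.7] 166.71 len [-108.3  105.5] wid [-9.9  9.1]
side 286 [592.  162.4] -112.42 len [-74.2  75.1] wid [-8.9  9. ]
base ((524.6011962890625, 208.787353515625), (229.8202362060547, 229.70870971679688), 76.26419830322266)
ware ((507.9520263671875, -202.23387145996094), (227.911376953125, 229.61485290527344), 89.70338439941406)
time: 0.48
tool_pos: [170.3, -575.0, 230.7]
tcp_rot: [-179.9, -0.0, 45.3]
ft_force: [0.7, 0.2, -0.2]
finger_gap: 85.5
```

```bash
python3 -m jog '[[[0.95,-0.057,0,0,0,0,1],[0.95,-0.057,0,0,0,0,1],[0.95,-0.057,0,0,0,0,1],[0.95,-0.057,0,0,0,0,1],[0.95,-0.057,0,0,0,0,1],[0.95,-0.057,0,0,0,0,1],[0.95,-0.057,0,0,0,0,1],[0.95,-0.057,0,0,0,0,1],[0.95,-0.057,0,0,0,0,1],[0.95,-0.057,0,0,0,0,1],[0,0,0,0,0,0,1],[0,0,0,0,0,0,1]]]' | tail -5
python3 - <<'E'
from h import *
from bench import telemetry, snapshot, camera_params
c=camera_params("wrist"); p,d=snapshot("wrist"); cv2.imwrite("pics/w1.png",p[:,:,::-1])
np.savez("w1.npz",p=p,d=d,K=c["K"],E=c["extrinsics"]); print(c["extrinsics"].round(2))
P=cloud(d,c["K"],c["extrinsics"]); z=P[...,2]; near=(abs(P[...,0]-484)<45)&(abs(P[...,1]+217)<45)
q=P[near&(z>62)&(z<76)]; print(len(q),np.median(q[:,2]),cv2.minAreaRect(q[:,:2].astype(np.float32)))
q=P[(abs(P[...,0]-470)<120)&(abs(P[...,1]+230)<120)&(z>24)&(z<36)]; print("legs",len(q),np.median(q[:,2]),"xmax/ymax",np.percentile(q[:,:2],[1,99],axis=0).round(1))
E
```

```text
time: 1.98
tool_pos: [485.4, -219.1, 230.8]
tcp_rot: [-180.0, 0.0, 45.1]
ft_force: [-0.5, -0.4, 0.2]
finger_gap: 85.5
[[ 7.1000e-01 -6.7000e-01 -2.1000e-01  5.3951e+02]
 [-7.1000e-01 -6.8000e-01 -2.1000e-01 -1.6578e+02]
 [-0.0000e+00  3.0000e-01 -9.5000e-01  3.7344e+02]
 [ 0.0000e+00  0.0000e+00  0.0000e+00  1.0000e+00]]
1090 68.9060551269229 ((485.9998474121094, -216.5359344482422), (43.23368453979492, 25.710681915283203), 45.39823913574219)
legs 5631 29.834570023133153 xmax/ymax [[ 404.3 -298.3]
 [ 530.3 -172.6]]
```

View pics/w1.png

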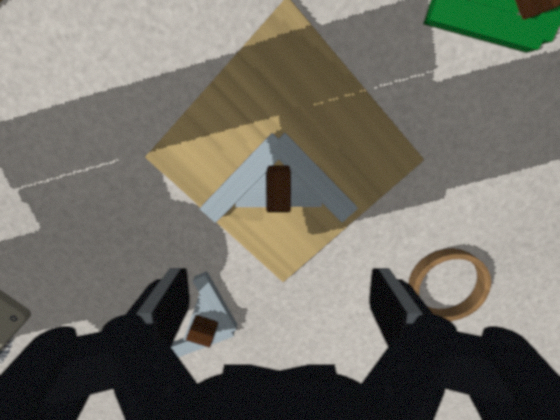

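The wrist view shows the square's grip at px (279,189), upright in the picture, so the jaws (left-right) are already across it. Grip 43x26 mm at height 69 agrees with the given sizes. Descend and grip.

```bash
python3 -m jog '[[[0.036,-0.022,0.9,0,0,0,1],[0,0,0.9,0,0,0,1],[0,0,0.9,0,0,0,1],[0,0,0.6,0,0,0,1],[0,0,0.35,0,0,0,1],[0,0,0.2,0,0,0,1],[0,0,0,0,0,0,1],[0,0,0,0,0,0,0.3],[0,0,0,0,0,0,0],[0,0,0,0,0,0,0],[0,0,0,0,0,0,0],[0,0,0,0,0,0,0]]]' 60| tail -5
```

```text
time: 3.52
tool_pos: [486.8, -217.3, 39.5]
tcp_rot: [179.9, -0.0, 45.0]
ft_force: [-0.6, 0.9, 5.9]
finger_gap: 25.3
```

```bash
python3 -m jog '[[[0,0,-0.1,0,0,0,0],[0,0,-0.3,0,0,0,0],[0,0,-0.7,0,0,0,0],[0,0,-0.9,0,0,0,0],[0,0,-0.9,0,0,0,0],[0,0,-0.3,0,0,0,0],[0,0,0,0,0,0,0],[0,0,0,0,0,0,0]]]' | tail -5
python3 -m jog '[[[0.4,-0.32,0,0,0,0,0],[0.8,-0.66,0,0,0,0,0],[0.8,-0.66,0,0,0,0,0],[0.8,-0.66,0,0,0,0,0],[0.8,-0.66,0,0,0,0,0],[0.8,-0.66,0,0,0,0,0],[0.8,-0.66,0,0,0,0,0],[0.8,-0.66,0,0,0,0,0],[0.52,-0.42,0,0,0,0,0],[0,0,0,0,0,0.019,0],[0,0,0,0,0,0.019,0],[0,0,0,0,0,0,0]]]' | tail -5
cat > look.py <<'E'
import sys
from h import *
from bench import telemetry, snapshot, camera_params
n=sys.argv[1]; cam=sys.argv[2]
s=telemetry.sense(); c=camera_params(cam); p,d=snapshot(cam); cv2.imwrite(f"pics/{n}.png",p[:,:,::-1])
np.savez(f"{n}.npz",p=p,d=d,K=c["K"],E=c["extrinsics"],tcp=s["tool_pos"],rot=s["tcp_rot"])
print(s["time"],s["tool_pos"].round(1),s["tcp_rot"].round(2),s["ft_force"].round(2))
E
python3 look.py w2 wrist; python3 look.py t2 top
```

```text
time: 4.53
tool_pos: [485.1, -216.4, 196.3]
tcp_rot: [-179.8, 0.1, 45.0]
ft_force: [0.1, 0.1, -3.9]
finger_gap: 25.4
time: 6.02
tool_pos: [525.8, 202.8, 196.2]
tcp_rot: [-179.9, 0.2, 31.4]
ft_force: [-0.6, 0.3, -3.0]
finger_gap: 25.1
6.025 [525.8 202.8 196.2] [-179.94    0.23   31.42] [-0.56  0.34 -3.04]
6.075 [526.  202.7 196.7] [-179.95    0.19   31.5 ] [ 1.65 -0.83 -2.12]
```

View pics/w2.png

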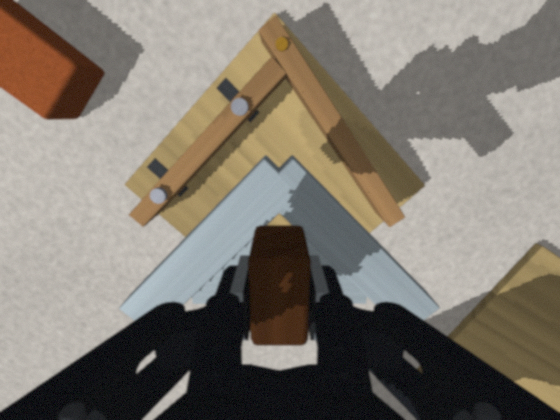

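```bash
cat > fit.py <<'E'
from h import *
import sys
def outer(q,e,n,lo,hi,sgn=1,bw=3,base=0):
    "fit the outermost boundary (along n) of points q, binned along e; e,n unit"
    t=q@e; s=q@n*sgn; B=[]
    for a in np.arange(lo,hi,bw):
        k=(t>=a)&(t<a+bw)
        if k.sum()>3: B.append((a+bw/2,np.sort(s[k])[-2:].mean()))
    B=np.array(B); k=np.ones(len(B),bool)
    for _ in range(5):
        c=np.polyfit(B[k,0],B[k,1],1); r=B[:,1]-np.polyval(c,B[:,0]); k=abs(r-np.median(r))<1.5
    return c[0]*sgn,c[1]*sgn,k.sum(),np.std(r[k])
if __name__=="__main__":
    f=np.load("w2.npz"); d=f["d"]; P=cloud(d,f["K"],f["E"]); z=P[...,2]; tcp=f["tcp"]
    yaw=np.radians(f["rot"][2]+135); R=np.array([[np.cos(yaw),-np.sin(yaw)],[np.sin(yaw),np.cos(yaw)]])
    m=(z>tcp[2]-20)&(z<tcp[2]+5)&(d>0); q=P[m]; print("legs",m.sum(),np.median(q[:,2]).round(1))
    L=(q[:,:2]-tcp[:2])@R   # square-nominal axes about tcp
    for nm,e,n in (("-x face",[0,1],[1,0]),("-y face",[1,0],[0,1])):
        a,b,k,s=outer(L,np.array(e),np.array(n),-28,60,-1); print(nm,"slope",round(a,4),"offset",round(b,2),k,round(s,2))
    q=P[(z>50)&(z<64)&(d>0)]; q=q[(abs(q[:,0]-570)<130)&(abs(q[:,1]-210)<140)][:,:2]
    a=np.radians(166.4); e=np.array([np.cos(a),np.sin(a)]); n=np.array([-e[1],e[0]]); s=q@n
    for lab,k in (("back",s<s.min()+40),("side",s>s.min()+60)):
        c,w,g=line(q[k]); t=(g-c)@w; v=(g-c)@np.array([-w[1],w[0]])
        print(lab,len(g),c.round(1),np.degrees(np.arctan2(w[1],w[0])).round(2),"len",np.percentile(t,[0,100]).round(1),"wid",np.percentile(v,[1,99]).round(1))
        if lab=="back": cb,wb=c,w*np.sign(w@e)
    # base board outline at z 12 : -x edge, -y edge, +y edge
    b=P[(z>4)&(z<20)&(d>0)][:,:2]
    np.save("cb.npy",np.r_[cb,wb])
    ang=np.arctan2(wb[1],wb[0]); print("frame yaw",np.degrees(ang))
    R=np.array([[np.cos(ang),-np.sin(ang)],[np.sin(ang),np.cos(ang)]])
    b=(b-[524.6,208.8])@R; b=b[(abs(b[:,0])<125)&(abs(b[:,1])<125)]
    for nm,e,n,lo,hi in (("base -x",[0,1],[1,0],-20,90),("base -y",[1,0],[0,1],-90,0)):
        print(nm,np.round(outer(b,np.array(e),np.array(n),lo,hi,-1),3))
    print("back centre in frame",((cb-[524.6,208.8])@R).round(1))
E
python3 fit.py
```

```text
legs 19024 186.7
-x face slope -0.0015 offset -44.85 30 0.02
-y face slope 0.0016 offset -44.62 30 0.02
back 4830 [549.2 282.5] 167.15 len [-98.8 113.2] wid [-9.6  9. ]
side 3424 [596.1 168.2] -112.52 len [-71.2  79.9] wid [-8.8  9. ]
frame yaw 167.15276842179992
base -x [ 1.70000e-02 -1.16215e+02  3.70000e+01  2.75000e-01]
base -y [-1.60000e-02 -1.15591e+02  3.00000e+01  2.44000e-01]
back centre in frame [ -7.6 -77.3]
```

```bash
python3 - <<'E'
from fit import *
f=np.load("w2.npz"); d=f["d"]; P=cloud(d,f["K"],f["E"]); z=P[...,2]
a=np.radians(166.22); R=np.array([[np.cos(a),-np.sin(a)],[np.sin(a),np.cos(a)]]); C0=np.array([524.6,208.8])
L=(P[...,:2]-C0)@R
b=L[(z>4)&(z<20)&(d>0)]; b=b[(abs(b[:,0])<125)&(abs(b[:,1])<125)]
o=[outer(b,np.array(e),np.array(n),lo,hi,-1) for e,n,lo,hi in (([0,1],[1,0],-20,90),([1,0],[0,1],-90,0))]
for x in o: print(np.round(x,4))
off=np.array([o[0][1]+115,o[1][1]+115]); C=C0+R@off; print("frame centre",C.round(1))
q=L[(z>51)&(z<63)&(d>0)]-off+[85,65]   # frame_corner axes
k=(q[:,0]>35)&(q[:,0]<150)&(q[:,1]<15)&(q[:,1]>-50)
print("back inner face y",np.round(outer(q[k],np.array([1,0]),np.array([0,1]),35,145,1),3))
print("back outer y",np.round(outer(q[k],np.array([1,0]),np.array([0,1]),35,145,-1),3))
k=(q[:,1]>60)&(q[:,1]<175)&(abs(q[:,0])<80)
print("side inner x(y)",np.round(outer(q[k],np.array([0,1]),np.array([1,0]),62,160,1),4))
print("corner world",(C+R@[-85,-65]).round(1))
np.savez("frame.npz",R=R,C=C)
E
```

```text
[ 6.000000e-04 -1.162099e+02  3.700000e+01  2.600000e-01]
[-1.200000e-03 -1.156561e+02  3.000000e+01  1.884000e-01]
frame centre [525.9 209.1]
back inner face y [-1.000e-03 -2.297e+00  3.700e+01  7.600e-02]
back outer y [ 1.0000e-03 -2.0069e+01  3.7000e+01  1.5800e-01]
side inner x(y) [ 0.151   2.7422 33.      0.1136]
corner world [624. 252.]
```

```bash
cat > st.py <<'E'
import numpy as np
from bench import telemetry
f=np.load("frame.npz"); R=f["R"]; C=f["C"]; s=telemetry.sense()
c=R.T@(s["tool_pos"][:2]-C)+[85,65]; F=R.T@s["ft_force"][:2]
print("t %.2f origin in corner axes x %.2f y %.2f | z %.1f yaw err %.2f rp %s | F frame x %.2f y %.2f z %.2f | torque %s gap %.1f"%(s["time"],*c,s["tool_pos"][2],s["tcp_rot"][2]-31.13,s["tcp_rot"][:2].round(2),*F,s["ft_force"][2],s["wrist_torque"].round(2),s["finger_gap"]))
E
python3 st.py
python3 -m jog '[[[0,0,0.6,0,0,0.0009,0],[0,0,0.8,0,0,0,0],[0,0,0.8,0,0,0,0],[0,0,0.5,0,0,0,0],[0,0,0.2,0,0,0,0],[0,0,0.13,0,0,0,0],[0,0,0,0,0,0,0],[0,0,0,0,0,0,0]]]' >/dev/null; python3 st.py
```

```text
t 6.12 origin in corner axes x 83.12 y 71.17 | z 197.2 yaw err 0.38 rp [-1.7996e+02  1.4000e-01] | F frame x -0.26 y 0.37 z -2.57 | torque [ 0.03 -0.04  0.01] gap 25.0
t 7.12 origin in corner axes x 81.59 y 70.20 | z 48.6 yaw err -0.08 rp [ 1.7997e+02 -1.2000e-01] | F frame x 0.11 y -0.36 z -3.35 | torque [ 0.03 -0.03 -0.01] gap 25.1
```

```bash
python3 -m jog '[[[0.085,-0.085,0,0,0,0,0],[0.085,-0.085,0,0,0,0,0],[0.085,-0.085,0,0,0,0,0],[0.085,-0.085,0,0,0,0,0],[0,0,0,0,0,0,0],[0,0,0,0,0,0,0]]]' >/dev/null; python3 st.py
for i in 1; do python3 -m jog '[[[0.0141,-0.0141,0,0,0,0,0],[0,0,0,0,0,0,0]]]' >/dev/null; python3 st.py;  python3 -m jog '[[[0.0141,-0.0141,0,0,0,0,0],[0,0,0,0,0,0,0]]]' >/dev/null; python3 st.py; done
```

```text
t 7.88 origin in corner axes x 82.46 y 46.71 | z 47.2 yaw err -0.09 rp [1.8e+02 2.0e-02] | F frame x 0.39 y -0.05 z -2.49 | torque [ 0.   -0.04  0.01] gap 25.4
t 8.12 origin in corner axes x 82.30 y 45.76 | z 47.3 yaw err -0.11 rp [180.  -0.] | F frame x 0.52 y -0.17 z -2.86 | torque [0.06 0.07 0.01] gap 24.9
t 8.38 origin in corner axes x 82.32 y 44.61 | z 47.4 yaw err -0.10 rp [ 1.8e+02 -1.0e-02] | F frame x 0.38 y 0.15 z -2.59 | torque [ 0.02  0.06 -0.05] gap 25.1
```

```bash
python3 -m jog '[[[0.0141,-0.0141,0,0,0,0,0],[0,0,0,0,0,0,0]]]' >/dev/null; python3 st.py;  python3 -m jog '[[[0.0141,-0.0141,0,0,0,0,0],[0,0,0,0,0,0,0]]]' >/dev/null; python3 st.py
```

```text
t 8.62 origin in corner axes x 82.37 y 43.58 | z 47.3 yaw err -0.09 rp [-180.   -0.] | F frame x 0.24 y -0.06 z -2.78 | torque [-0.02 -0.03 -0.02] gap 25.7
t 8.88 origin in corner axes x 82.38 y 42.60 | z 47.3 yaw err -0.09 rp [-180.    0.] | F frame x 0.90 y 0.87 z -2.40 | torque [-0.04 -0.05  0.03] gap 25.3
```

```bash
python3 -m jog '[[[0.01,-0.01,0,0,0,0,0],[0,0,0,0,0,0,0]]]' >/dev/null; python3 st.py
```

```text
t 9.12 origin in corner axes x 82.33 y 42.33 | z 47.3 yaw err -0.09 rp [1.7998e+02 3.0000e-02] | F frame x -0.27 y 2.44 z -1.30 | torque [-0.49  0.15  0.19] gap 25.1
```

```bash
python3 -m jog '[[[-0.014,0.014,0,0,0,0,0],[0.06,0.06,0,0,0,0,0],[0.06,0.06,0,0,0,0,0],[0.03,0.03,0,0,0,0,0],[0.02,0.02,0,0,0,0,0],[0.02,0.02,0,0,0,0,0],[0.02,0.02,0,0,0,0,0],[0.02,0.02,0,0,0,0,0]]]' >/dev/null; python3 st.py;  python3 -m jog '[[[0.02,0.02,0,0,0,0,0],[0.02,0.02,0,0,0,0,0],[0.02,0.02,0,0,0,0,0],[0.02,0.02,0,0,0,0,0]]]' >/dev/null; python3 st.py
```

```text
t 10.12 origin in corner axes x 66.22 y 42.94 | z 47.3 yaw err -0.10 rp [-1.7998e+02  1.0000e-02] | F frame x 2.93 y -1.34 z -2.20 | torque [ 0.3   0.42 -0.22] gap 25.0
t 10.62 origin in corner axes x 60.72 y 43.38 | z 46.9 yaw err -0.10 rp [-1.7999e+02  6.0000e-02] | F frame x 3.31 y 2.06 z -2.82 | torque [-0.24  0.78 -0.37] gap 25.0
```

```bash
python3 -m jog '[[[0.02,0.02,0,0,0,0,0],[0.02,0.02,0,0,0,0,0],[0.02,0.02,0,0,0,0,0],[0.02,0.02,0,0,0,0,0]]]' >/dev/null; python3 st.py;  python3 -m jog '[[[0.02,0.02,0,0,0,0,0],[0.02,0.02,0,0,0,0,0],[0.02,0.02,0,0,0,0,0]]]' >/dev/null; python3 st.py
```

```text
t 11.12 origin in corner axes x 54.79 y 43.09 | z 47.2 yaw err -0.10 rp [-1.8e+02  1.0e-02] | F frame x 3.17 y 2.26 z -3.16 | torque [-0.16  0.84 -0.41] gap 25.2
t 11.50 origin in corner axes x 50.42 y 43.06 | z 47.3 yaw err -0.09 rp [180.  -0.] | F frame x 4.23 y 1.99 z -2.40 | torque [-0.2   0.81 -0.44] gap 25.2
```

```bash
python3 -m jog '[[[0.014,0.014,0,0,0,0,0],[0.014,0.014,0,0,0,0,0],[0.014,0.014,0,0,0,0,0]]]' >/dev/null; python3 st.py;  python3 -m jog '[[[0.014,0.014,0,0,0,0,0],[0,0,0,0,0,0,0]]]' >/dev/null; python3 st.py; python3 -m jog '[[[0.007,0.007,0,0,0,0,0],[0,0,0,0,0,0,0]]]' >/dev/null; python3 st.py
```

```text
t 11.88 origin in corner axes x 47.48 y 43.05 | z 47.4 yaw err -0.10 rp [180.  -0.] | F frame x 3.93 y 2.81 z -2.23 | torque [-0.26  0.73 -0.41] gap 25.2
t 12.12 origin in corner axes x 46.40 y 43.04 | z 47.4 yaw err -0.10 rp [ 1.7999e+02 -1.0000e-02] | F frame x 3.24 y 1.61 z -3.40 | torque [-0.21  0.63 -0.34] gap 25.0
t 12.38 origin in corner axes x 46.00 y 43.02 | z 47.4 yaw err -0.10 rp [ 1.8e+02 -1.0e-02] | F frame x 3.44 y 2.10 z -3.40 | torque [-0.16  0.68 -0.31] gap 25.1
```

```bash
python3 -m jog '[[[0.007,0.007,0,0,0,0,0],[0,0,0,0,0,0,0]]]' >/dev/null; python3 st.py;  python3 -m jog '[[[0.007,0.007,0,0,0,0,0],[0,0,0,0,0,0,0]]]' >/dev/null; python3 st.py
```

```text
t 12.62 origin in corner axes x 45.53 y 43.07 | z 47.3 yaw err -0.10 rp [180.  -0.] | F frame x 2.42 y 1.43 z -3.10 | torque [-0.27  0.72 -0.41] gap 25.0
t 12.88 origin in corner axes x 45.03 y 43.08 | z 47.3 yaw err -0.10 rp [180.  -0.] | F frame x 4.03 y 2.60 z -2.40 | torque [-0.38  0.7  -0.42] gap 25.2
```

```bash
python3 -m jog '[[[0.007,0.007,0,0,0,0,0],[0,0,0,0,0,0,0]]]' >/dev/null; python3 st.py
```

```text
t 13.12 origin in corner axes x 44.55 y 43.07 | z 47.3 yaw err -0.10 rp [180.  -0.] | F frame x 2.91 y 1.34 z -3.54 | torque [-0.25  0.64 -0.3 ] gap 25.4
```

```bash
cat > chk.py <<'E'
import sys
from fit import *
f=np.load(sys.argv[1]+".npz"); g=np.load("frame.npz"); R,C=g["R"],g["C"]; d=f["d"]; P=cloud(d,f["K"],f["E"]); z=P[...,2]
q=(P[...,:2]-C)@R+[85,65]; s=q[(z>51)&(z<63)&(d>0)]
k=(s[:,1]>20)&(s[:,1]<165)&(abs(s[:,0])<22)
for nm,sg in (("inner",1),("outer",-1)): print("side",nm,np.round(outer(s[k],np.array([0,1]),np.array([1,0]),25,160,sg),4))
k=(s[:,0]>35)&(s[:,0]<150)&(s[:,1]<15)&(s[:,1]>-50)
print("back inner",np.round(outer(s[k],np.array([1,0]),np.array([0,1]),35,145,1),4))
zt=f["tcp"][2]-9.7; l=q[(abs(z-zt)<5)&(d>0)]
k=(l[:,0]>-15)&(l[:,1]>5)&(l[:,1]<130)&(l[:,0]<40)
print("sq -x face",np.round(outer(l[k],np.array([0,1]),np.array([1,0]),15,125,-1),4))
k=(l[:,1]>-15)&(l[:,0]>5)&(l[:,0]<130)&(l[:,1]<40)
print("sq -y face",np.round(outer(l[k],np.array([1,0]),np.array([0,1]),15,125,-1),4))
E
python3 look.py w3 wrist; python3 chk.py w3; python3 look.py t3 top
```

```text
13.125 [570.4 220.8  47.3] [180.    -0.    31.03] [-3.15 -0.61 -3.54]
side inner [ 6.800e-03 -9.021e-01  4.100e+01  1.065e-01]
side outer [ 7.9000e-03 -1.8702e+01  4.5000e+01  9.0100e-02]
back inner [-1.0000e-03 -2.2963e+00  3.7000e+01  9.9600e-02]
sq -x face [7.500e-03 5.931e-01 3.700e+01 9.130e-02]
sq -y face [-2.00e-04 -9.65e-01  3.70e+01  9.32e-02]
13.175 [570.5 220.8  47.3] [ 1.800e+02 -1.000e-02  3.103e+01] [-2.91 -1.63 -2.66]
```

View pics/w3.png

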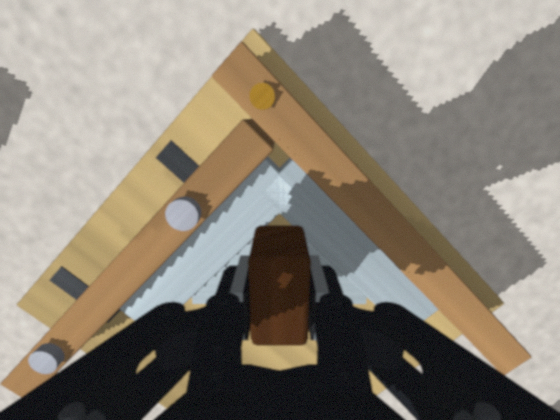

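The wrist view shows the square in the corner (notch at px 275,175). The side board is along its right leg with a lean of about 0.007 rad, and the back board leaves a narrow slit. Press on finely.

```bash
python3 -m jog '[[[0.007,0.007,0,0,0,0,0],[0,0,0,0,0,0,0]]]' >/dev/null; python3 st.py;  python3 -m jog '[[[0.007,0.007,0,0,0,0,0],[0,0,0,0,0,0,0]]]' >/dev/null; python3 st.py
```

```text
t 13.47 origin in corner axes x 44.17 y 43.07 | z 47.3 yaw err -0.09 rp [-1.8e+02  1.0e-02] | F frame x 4.34 y 1.88 z -2.18 | torque [-0.23  0.8  -0.29] gap 25.5
t 13.72 origin in corner axes x 44.09 y 43.16 | z 47.3 yaw err -0.08 rp [-1.7998e+02  5.0000e-02] | F frame x 6.20 y 3.40 z 0.52 | torque [-0.27  1.14 -0.2 ] gap 25.0
```

```bash
python3 -m jog '[[[0.005,0.005,0,0,0,0,0],[0,0,0,0,0,0,0]]]' >/dev/null; python3 st.py
```

```text
t 13.97 origin in corner axes x 44.01 y 43.17 | z 47.3 yaw err -0.07 rp [-1.7996e+02  8.0000e-02] | F frame x 7.75 y 2.82 z 1.51 | torque [-0.28  1.36 -0.17] gap 24.8
```

```bash
python3 -m jog '[[[0.009,-0.009,0,0,0,0,0],[0,0,0,0,0,0,0]]]' >/dev/null; python3 st.py;  python3 -m jog '[[[0.006,-0.006,0,0,0,0,0],[0,0,0,0,0,0,0]]]' >/dev/null; python3 st.py
```

```text
t 14.22 origin in corner axes x 44.00 y 42.66 | z 47.0 yaw err -0.07 rp [-1.7997e+02  9.0000e-02] | F frame x 6.57 y 4.08 z -1.08 | torque [-0.39  1.27 -0.17] gap 25.2
t 14.47 origin in corner axes x 43.99 y 42.41 | z 46.9 yaw err -0.07 rp [-1.7998e+02  1.0000e-01] | F frame x 6.49 y 3.96 z -0.64 | torque [-0.43  1.28 -0.14] gap 25.0
```

```bash
python3 -m jog '[[[0.005,-0.005,0,0,0,0,0],[0,0,0,0,0,0,0]]]' >/dev/null; python3 st.py
```

```text
t 14.72 origin in corner axes x 43.96 y 42.34 | z 47.0 yaw err -0.08 rp [-1.8e+02  1.2e-01] | F frame x 6.02 y 5.74 z 0.04 | torque [-0.56  1.33 -0.1 ] gap 25.2
```

```bash
python3 -m jog '[[[0.006,-0.006,0,0,0,0,0],[0,0,0,0,0,0,0],[0,0,0,0,0,0,0]]]' >/dev/null; python3 st.py; python3 look.py w4 wrist; python3 chk.py w4
```

```text
t 15.10 origin in corner axes x 43.92 y 42.27 | z 46.9 yaw err -0.07 rp [1.7998e+02 1.5000e-01] | F frame x 5.89 y 5.65 z 0.41 | torque [-0.85  1.44  0.01] gap 24.9
15.1 [571.2 221.4  46.9] [1.7998e+02 1.5000e-01 3.1060e+01] [-7.06 -4.08  0.41]
side inner [ 2.000e-04 -9.821e-01  4.000e+01  1.218e-01]
side outer [ 1.70000e-03 -1.87958e+01  4.50000e+01  8.68000e-02]
back inner [-1.200e-03 -2.298e+00  3.700e+01  1.117e-01]
sq -x face [2.000e-03 5.789e-01 3.700e+01 1.070e-01]
sq -y face [-1.000e-03 -7.513e-01  3.700e+01  1.011e-01]
```

```bash
python3 -m jog '[[[0,0,0,0,0,0,0],[0,0,0,0,0,0,0],[0,0,0,0,0,0,0],[0,0,0,0,0,0,0],[0,0,0,0,0,0,0],[0,0,0,0,0,0,0],[0,0,0,0,0,0,0],[0,0,0,0,0,0,0],[0,0,0,0,0,0,0],[0,0,0,0,0,0,0]]]' >/dev/null; python3 st.py
```

```text
t 16.40 origin in corner axes x 43.92 y 42.26 | z 46.9 yaw err -0.07 rp [1.7998e+02 1.5000e-01] | F frame x 6.40 y 6.38 z -0.47 | torque [-0.9   1.43 -0.  ] gap 25.2
```

```bash
python3 -m jog '[[[0.007,-0.007,0,0,0,0,0],[0,0,0,0,0,0,0],[0,0,0,0,0,0,0],[0,0,0,0,0,0,0],[0,0,0,0,0,0,0],[0,0,0,0,0,0,0],[0,0,0,0,0,0,0],[0,0,0,0,0,0,0],[0,0,0,0,0,0,0],[0,0,0,0,0,0,0]]]' >/dev/null; python3 st.py
```

```text
t 17.65 origin in corner axes x 43.87 y 42.21 | z 46.9 yaw err -0.07 rp [179.96   0.18] | F frame x 5.65 y 9.25 z 0.12 | torque [-1.19  1.47  0.09] gap 25.3
```

```bash
python3 -m jog '[[[-0.02,0,0,0,0,0,0],[-0.05,0,0,0,0,0,0],[-0.1,0,0,0,0,0,0],[-0.2,0,0,0,0,0,0],[-0.2,0,0,0,0,0,0],[0,0,0,0,0,0,0],[0,0,-0.3,0,0,0,0],[0,0,-0.8,0,0,0,0],[0,0,-0.9,0,0,0,0],[0,0,-0.9,0,0,0,0],[0,0,-0.3,0,0,0,0],[0,0,0,0,0,0,0]]]' >/dev/null; python3 st.py; python3 look.py w5 wrist; python3 chk.py w5 | head -3
```

```text
t 19.15 origin in corner axes x 62.74 y 60.39 | z 208.4 yaw err -0.09 rp [ 1.7996e+02 -1.5000e-01] | F frame x 0.18 y -0.24 z -3.63 | torque [-0.    0.03  0.01] gap 25.4
19.15 [548.6 208.3 208.4] [ 1.7996e+02 -1.5000e-01  3.1040e+01] [-0.12  0.28 -3.63]
side inner [ 3.000e-04 -7.158e-01  4.500e+01  1.508e-01]
side outer [ 1.10000e-03 -1.82182e+01  4.50000e+01  2.06500e-01]
back inner [-8.0000e-04 -2.4742e+00  3.7000e+01  1.4650e-01]
```

```bash
python3 -m jog '[[[-0.274,0.3675,0,0,0,0,0],[-0.548,0.735,0,0,0,0,0],[-0.548,0.735,0,0,0,0,0],[-0.548,0.735,0,0,0,0,0],[-0.548,0.735,0,0,0,0,0],[-0.548,0.735,0,0,0,0,0],[-0.548,0.735,0,0,0,0,0],[-0.548,0.735,0,0,0,0,0],[-0.548,0.735,0,0,0,0,0],[-0.274,0.3675,0,0,0,0,0],[0,0,0,0,0,-0.0193,0],[0,0,0,0,0,-0.0193,0]]]' | tail -5; python3 -m jog '[[[0,0,0,0,0,0,0],[0,0,0.5,0,0,0,0],[0,0,0.8,0,0,0,0],[0,0,0.8,0,0,0,0],[0,0,0.7,0,0,0,0],[0,0,0.3,0,0,0,0],[0,0,0.1,0,0,0,0],[0,0,0,0,0,0,0],[0,0,0,0,0,0,0]]]' | tail -5
```

```text
time: 20.7
tool_pos: [505.1, -203.3, 204.7]
tcp_rot: [-179.8, 0.1, 45.1]
ft_force: [-0.1, 0.2, -2.2]
finger_gap: 25.3
time: 21.82
tool_pos: [508.2, -203.1, 49.0]
tcp_rot: [179.8, -0.0, 44.9]
ft_force: [-0.5, -0.4, -2.1]
finger_gap: 25.4
```

```bash
python3 -m jog '[[[0,0,0.04,0,0,0,0],[0,0,0.04,0,0,0,0],[0,0,0.04,0,0,0,0],[0,0,0.02,0,0,0,0],[0,0,0,0,0,0,0]]]' | tail -4; python3 -m jog '[[[0,0,0.02,0,0,0,0],[0,0,0,0,0,0,0]]]' | tail -4;
```

```text
tool_pos: [506.9, -202.4, 40.1]
tcp_rot: [-180.0, 0.0, 44.9]
ft_force: [0.2, 0.1, -3.3]
finger_gap: 24.8
tool_pos: [507.2, -202.5, 39.6]
tcp_rot: [180.0, -0.0, 44.9]
ft_force: [0.1, 1.1, 0.4]
finger_gap: 24.8
```

```bash
python3 -m jog '[[[0,0,0.015,0,0,0,0],[0,0,0,0,0,0,0]]]' | tail -4
```

```text
tool_pos: [507.2, -202.6, 39.5]
tcp_rot: [180.0, 0.0, 44.9]
ft_force: [-5.3, 2.6, 8.7]
finger_gap: 25.2
```

```bash
python3 -m jog '[[[0,0,0,0,0,0,0.5],[0,0,0,0,0,0,0.8],[0,0,0,0,0,0,1],[0,0,0,0,0,0,1],[0,0,0,0,0,0,1],[0,0,-0.2,0,0,0,1],[0,0,-0.6,0,0,0,1],[0,0,-0.9,0,0,0,1],[0,0,-0.9,0,0,0,1],[0,0,-0.9,0,0,0,1],[0,0,0,0,0,0,1],[0,0,0,0,0,0,1]]]' | tail -5
python3 look.py w6 wrist; python3 look.py t6 top
python3 - <<'E'
from fit import *
p,d,P=load("w6.npz"); z=P[...,2]; near=(abs(P[...,0]-507)<45)&(abs(P[...,1]+202)<45)
q=P[near&(z>62)&(z<76)]; print("grip",np.median(q[:,2]),cv2.minAreaRect(q[:,:2].astype(np.float32)))
q=P[(abs(P[...,0]-490)<120)&(abs(P[...,1]+215)<120)&(z>24)&(z<36)]; print("leg z",np.median(q[:,2]),"plane",np.linalg.lstsq(np.c_[q[:,:2],np.ones(len(q))],q[:,2],rcond=None)[0].round(4))
for n in ("top0.npz","t6.npz"):
    p,d,P=load(n); z=P[...,2]
    for nm,(u0,u1,v0,v1),lo,hi in (("jar",(265,310,115,160),80,110),("hoop",(410,460,195,240),10,30),("clay",(110,160,205,240),40,60)):
        print(n,nm,P[v0:v1,u0:u1][(z[v0:v1,u0:u1]>lo)&(z[v0:v1,u0:u1]<hi)].mean(0).round(1))
g=np.load("frame.npz"); p,d,P=load("t6.npz"); z=P[...,2]; q=((P[...,:2]-g["C"])@g["R"]+[85,65])[(z>51)&(z<63)]
k=(abs(q[:,0]+9)<25)&(q[:,1]>20)&(q[:,1]<175); print("side slope top cam",np.polyfit(q[k,1],q[k,0],1))
E
```

```text
time: 24.45
tool_pos: [507.0, -202.5, 213.7]
tcp_rot: [180.0, -0.0, 44.9]
ft_force: [0.1, 0.3, -0.4]
finger_gap: 85.2
24.45 [ 507.  -202.5  213.7] [ 1.7997e+02 -1.0000e-02  4.4930e+01] [ 0.05  0.29 -0.37]
24.5 [ 506.5 -202.2  212.6] [-1.7992e+02  3.0000e-02  4.4930e+01] [-0.5   0.31 -0.21]
grip 68.9368009922076 ((507.2266845703125, -202.3234405517578), (42.91156005859375, 25.875308990478516), 45.53957748413086)
leg z 29.864060640203775 plane [1.09000e-02 1.18000e-02 2.63302e+01]
top0.npz jar [783.4  -5.4  94.7]
top0.npz hoop [ 543.9 -474.2   19.2]
top0.npz clay [510.6 461.1  49.6]
t6.npz jar [783.5  -5.2  94.8]
t6.npz hoop [ 545.9 -503.1   19. ]
t6.npz clay [510.7 461.3  49.4]
side slope top cam [ 3.32482209e-03 -7.70900861e+00]
```

View pics/t6.png

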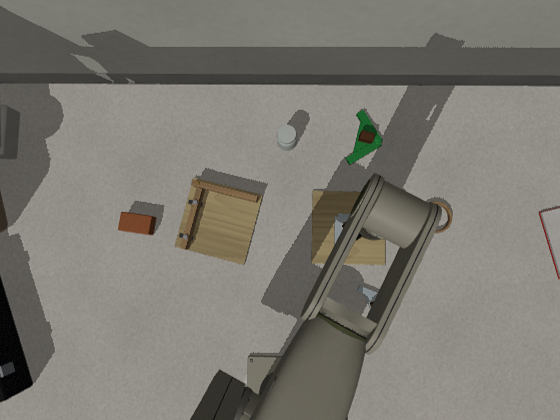

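The top view shows the corner square, with the side board at px (228,190). The square lies on the ware board with the gripper clear above it. The hoop (440,215) is half hidden by the arm, which explains its shifted mean; nothing touched it.

```bash
python3 -c "
from bench import job
print(job.hand_in())"
```

```text
the job is handed in; nothing more can be done
None
```

I gripped the larger grey square on the ware board and used it to push the side board out until both boards were flush. I held it there for over 2 s, then laid it back on the ware board and handed in at about 24.5 s.

- **Pressing forces:** while held, the wrist read about 6 N towards the side board and 6 to 9 N towards the back board. These include some friction, so the two contact forces are inferred rather than read directly.
- **Corner:** the side board now measures about 0.001 rad from square with the wrist camera and 0.003 rad with the top camera.
- **Square:** it lies flat within about 2 mm of the ware board's measured centre, with its leg tops at 29.9 mm (30 expected). The wrist depth showed about 0.016 rad of slope, within the 0.05 limit. The gripper is open and about 170 mm above it.
- **Bystanders:** the jar and clay block are where they were. The last check put the hoop's mean 29 mm off, but the arm was hiding half of it; its visible edge had not moved in the picture and the arm never went near it. I did not take a clear second view of it.

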